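Roll the seal strip flat on the transmission pan

TASK

Take the hand roller from its cradle and roll it along the black seal strip on the edge of the aluminium pan from one end to the other, with firm but not excessive pressure, until every link of the strip is seated flat; then stand the roller back in its cradle. Press the strip only with the roller wheel (fingers and arm stay off the pan), and leave the other things where they are.

Things in the scene. Friction and masses are not known exactly. Their poses are not given: they have to be found in the camera images.
- roller_mid (a point): centre of the handle of the hand roller, a loose tool of about 0.36 kg standing upright in its cradle. z up along the handle, x the way it rolls, y along the wheel axle. Handle: wooden block 24 x 24 mm (x, y), from 25 mm below to 27 mm above this point (a flat steel button adds 2 mm). The lowest point of the unloaded wheel is 75 mm below this point.
- crown (a point): centre of the top face of the roller's steel crown plate at the foot of the handle, 25 mm below roller_mid; plate 60 (x) x 64 (y) x 8 mm thick. Fingers holding the handle may rest on it. A sprung fork under it, 32 mm wide outside (34 over the axle), carries the wheel.
- roller: the whole hand roller; origin at the lowest point of its unloaded wheel, axes as roller_mid. Black wheel 32 mm in diameter, 24 mm wide. Its spring lets the wheel yield up into the tool: it starts to yield at 4 N, adds 5 N per mm, and is solid beyond 5 mm.
- wheel (a joint): angle turned by the wheel of the roller on its axle, rad (0 at the start, either sign, 62.5 rad per metre rolled)
- cradle: fixed cradle of the roller; origin at the centre of its underside. Base 80 x 100 x 6 mm, two cheeks 70 long (x), 14 thick, tops at 54 mm, at y = +-30 mm (46 mm gap). Fork and wheel hang in the gap, the crown lies on the cheek tops: roller_mid is then 87 mm above the origin, over the centre within a few mm, x axes of tool and cradle parallel (a half turn is fine).
- pan: fixed cast aluminium pan, 150 x 230 x 48 mm, origin at the centre of its underside, z up. A steel rail 36 mm wide, 214 mm long runs along y at its x = -50 mm edge and carries the black seal strip. Apart from rail and strip nothing on it is higher than 52 mm. The rail is on shims, its height and slope are not known exactly (see strip_mid): find it by feel.
- strip_mid (a point): nominal middle of the strip top, axes as the pan: x = -50, y = 0, z = 59 mm in the pan. Strip: 8 links, each 22 mm long (y), 14 wide, 176 in all. The true seated top at mid length is 0 to 12 mm ABOVE this point and slopes lengthwise up to 0.045 rad either way (4 mm at the ends); proud links add up to 4 mm. A seated link stands 3 mm above the rail.
- link0 (a joint): height of strip link 0 (pan y = -77 mm) above its fully seated position, m; starts 0.0025 to 0.004, 0 = seated. Sinks only while pressed with more than about 9 N and stays there; roll with 12 to 18 N, over 28 N (all contacts of the wheel added up; a few N more than the net push where it rides against a step) does damage
- link1 (a joint): height of strip link 1 (pan y = -55 mm) above its fully seated position, m; starts 0.0025 to 0.004, 0 = seated. Sinks only while pressed with more than about 9 N and stays there; roll with 12 to 18 N, over 28 N (all contacts of the wheel added up; a few N more than the net push where it rides against a step) does damage
- link2 (a joint): height of strip link 2 (pan y = -33 mm) above its fully seated position, m; starts 0.0025 to 0.004, 0 = seated. Sinks only while pressed with more than about 9 N and stays there; roll with 12 to 18 N, over 28 N (all contacts of the wheel added up; a few N more than the net push where it rides against a step) does damage
- link3 (a joint): height of strip link 3 (pan y = -11 mm) above its fully seated position, m; starts 0.0025 to 0.004, 0 = seated. Sinks only while pressed with more than about 9 N and stays there; roll with 12 to 18 N, over 28 N (all contacts of the wheel added up; a few N more than the net push where it rides against a step) does damage
- link4 (a joint): height of strip link 4 (pan y = 11 mm) above its fully seated position, m; starts 0.0025 to 0.004, 0 = seated. Sinks only while pressed with more than about 9 N and stays there; roll with 12 to 18 N, over 28 N (all contacts of the wheel added up; a few N more than the net push where it rides against a step) does damage
- link5 (a joint): height of strip link 5 (pan y = 33 mm) above its fully seated position, m; starts 0.0025 to 0.004, 0 = seated. Sinks only while pressed with more than about 9 N and stays there; roll with 12 to 18 N, over 28 N (all contacts of the wheel added up; a few N more than the net push where it rides against a step) does damage
- link6 (a joint): height of strip link 6 (pan y = 55 mm) above its fully seated position, m; starts 0.0025 to 0.004, 0 = seated. Sinks only while pressed with more than about 9 N and stays there; roll with 12 to 18 N, over 28 N (all contacts of the wheel added up; a few N more than the net push where it rides against a step) does damage
- link7 (a joint): height of strip link 7 (pan y = 77 mm) above its fully seated position, m; starts 0.0025 to 0.004, 0 = seated. Sinks only while pressed with more than about 9 N and stays there; roll with 12 to 18 N, over 28 N (all contacts of the wheel added up; a few N more than the net push where it rides against a step) does damage
- bearing_c (a point): bystander: steel bearing ring, 52 mm across, 14 high, lying inside the pan
- clutch_ring_c (a point): bystander: dark steel ring, 60 mm across, 12 high, lying near the cradle
- drum: bystander: open steel clutch drum, 112 mm across, 80 high; origin under its centre
- driver: bystander: screwdriver lying on the table
- filter: bystander: black filter block 110 x 70 x 30 mm; origin under its centre
- can: bystander: white can 60 mm across, 170 high; origin under its centre
- wrench: bystander: wrench lying on the table

How it is judged:
By the outcome, as a careful person would: the job done as asked, in the order asked, and still so for the second after the job is handed in, with the robot touching nothing.
It also fails if it takes over 70 s, if anything falls off the work surface, if the arm or the gripper's body presses on something with over 40 N, if the wrist force passes 120 N, or if a joint passes its speed limit or range.

ROBOT

A 6-joint arm with a two-finger parallel gripper is mounted at the origin on the work surface. World frame = base frame: x ahead of the robot, y to its left, z up, the work surface at z = 0. Lengths are in m, angles in rad, forces in N, time in s.
With the tool pointing down it reaches from about 0.35 to 0.975 m from the base axis. Payload 17.4 kg.
Tool frame: the origin (TCP) lies midway between the tips of the shut fingers; the grasp point (between the pads) lies 19 mm behind it; z points along the fingers, x is the direction in which the jaws open and shut, and the axes are right-handed (so a half turn about z gives the same grasp; the last joint's range is limited). The gripper opens to 85 mm and grips with 20 to 120 N. Pads are 22 mm wide; open, the fingers measure 114 mm over their backs; the gripper's body (76 mm by 85 mm) begins 54 mm behind the grasp point. The pads swing forward as they close: fully open they stand 13 mm farther back than shut.
Start: joints at [1.177, 0.116, 1.442, -0, 1.584, -0.038], TCP at [0.235, 0.633, 0.231] pointing down, gripper open.
Joint ranges: [-2.83, 2.83], [-0.83, 2.19], [0.07, 2.5], [-1.14, 4.28], [0.01, 3], [-2.97, 2.97]. Speed limits (rad/s): [1.89, 1.89, 2.22, 3.14, 3.14, 3.14].

INTERFACE

Orientations are given as a unit quaternion [w, x, y, z].
In Python, from rig import ctrl, imaging, workorder gives the robot as it stands.
- The arm moves only by the tool apply_moves, never from a script. Its arguments are lists of equal length, an entry for each row: "turn": the turn, a rotation vector about the tool's x, y, z in rad, a list of three; "offset": the shift along the tool's x, y, z in mm, a list of three; "jaw": the closure in counts, from 0 (fully open) to 255 (shut). A call has 1 to 8 rows; each row is the pose to reach, as a shift and turn from the pose commanded when the call began, along the tool's axes at that moment; what a row does not reach only later rows make up. A row lasts 1/10 s, in which the tool goes at most 50 mm and 8.59 degrees, less where a joint would pass 70% of its speed; a pose out of reach is approached as far as the arm can. A call with a gripper value outside its range is refused whole. The fingers move at their own pace and stop on an object; "newtons" is the grip in N (left out, the last holds). Time passes only in rows, so rows that repeat a pose let the fingers close. It gives the time, the measured TCP pose, the force and the opening at its end, in the units of the state.
- ctrl.read_state(): the state, without advancing time (a new reading comes with each control period).
- imaging.get_image(name): name is "scene" or "top"; returns the picture (400x640x3 uint8, red, green, blue); there is no depth.
- imaging.camera_info(name): a dict with "vertical_fov" (degrees; the focal length in pixels is half the picture's height over the tangent of half this angle, whatever the lens; pixels are square), "cx", "cy" (the principal point, pixels), "k1" (the pictures are not rectified: a ray, as slopes to the right and down, at radius r is drawn at 1 + k1 r^2 times it, then the intrinsics apply), "extrinsics" (4x4, takes a point from camera to world coordinates). Camera axes: x right, y up, looking along -z (the intrinsics and any distortion apply to the point x, -y, -z); pixel columns grow to the right and rows downward; lengths in m; the calibration is good to about 2 mm. A picture is of the moment at which its call begins. camera_info takes no time and is no camera call.
- workorder.job_done(): hands the job in, once; it reports no verdict.
The state is a dict: "clock": time; "joint_pos": joint angles; "qvel": joint speeds; "joint_torque": joint torques, N m; "ee_pos": TCP position; "ee_rot": TCP orientation; "wrist_force": force on the tool from outside, world axes, zero at the start; "torque": the same for the moment, N m; "opening": finger opening in m.
Only numpy, scipy, OpenCV 4.12 (cv2) and the standard library are available. Lean on these libraries where they do the work, as an engineer would, in place of code of your own. Each camera call takes 0.05 s, during which the arm holds its last target.

## Working session

There is one attempt and no reset: what is moved stays moved. The work goes in short steps, Python scripts to look and compute and a tool call to move; the robot and the scene stay as the last step left them, time stands still between calls to the robot, and variables do not carry over. Pictures are saved under pics/ and viewed, and the job is handed in when it is done.

Besides the shell and the picture viewer there is one more tool, called after "Emit:" by a JSON object that holds its "fn" and its "kwargs", one argument or row to a line. apply_moves: Moves the arm, as the interface text tells. Its arguments: {"type":"object","properties":{"turn":{"type":"array"},"offset":{"type":"array"},"jaw":{"type":"array"},"newtons":{"type":"number"}},"required":["turn","offset","jaw"]}

```bash
mkdir -p pics; ls
python3 - <<'E'
from rig import ctrl, imaging
import cv2
s=ctrl.read_state()
for k,v in s.items(): print(k,v)
for n in ("scene","top"):
    im=imaging.get_image(n); cv2.imwrite(f"pics/{n}0.png",im[:,:,::-1]); print(n,imaging.camera_info(n))
E
```

```text
pics
clock 0.0
joint_pos [ 1.17720491e+00  1.16498340e-01  1.44229852e+00 -3.37097577e-06
  1.58400280e+00 -3.78079506e-02]
qvel [-0.0002407  -0.00095485 -0.00017007  0.00039489 -0.00013411 -0.00010026]
joint_torque [-6.13857672e-03 -7.31990147e+01 -6.32478690e+01 -3.81163172e-04
  6.35590462e-03  2.03315398e-05]
ee_pos [0.23505592 0.63253497 0.2305332 ]
ee_rot [ 3.26935162e-04  8.21073815e-01  5.70821712e-01 -5.07278330e-04]
wrist_force [ 0.51206394  0.51494818 -0.2460008 ]
torque [0.01341934 0.01454464 0.03114458]
opening 0.08555540368272935
scene {'vertical_fov': 42.97782904814595, 'cx': 311.8672482107546, 'cy': 200.53901820115004, 'k1': 0.0447123820629068, 'extrinsics': array([[-0.47895342, -0.67987677,  0.5553118 ,  1.28335847],
       [ 0.87779549, -0.37731763,  0.29513809,  0.407852  ],
       [ 0.0088714 ,  0.62880759,  0.77751033,  1.11336706],
       [ 0.        ,  0.        ,  0.        ,  1.        ]])}
top {'vertical_fov': 52.0865645294797, 'cx': 323.9849280100254, 'cy': 201.841167975763, 'k1': -0.09137523497840015, 'extrinsics': array([[-0.00280305,  0.9952306 , -0.09751001,  0.42470583],
       [-0.99997445, -0.0021484 ,  0.00681806,  0.00427468],
       [ 0.00657605,  0.09752663,  0.99521119,  1.25645038],
       [ 0.        ,  0.        ,  0.        ,  1.        ]])}
```

View pics/scene0.png

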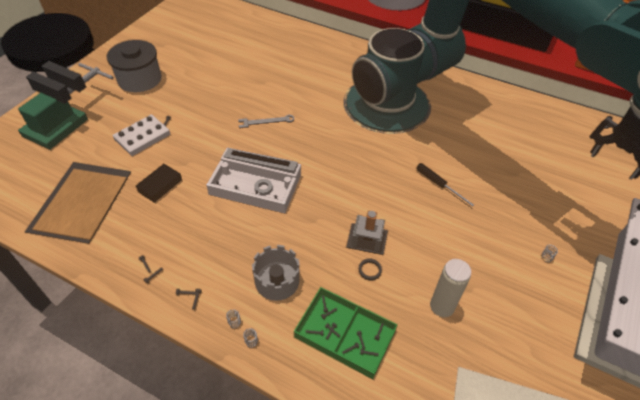

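View pics/top0.png

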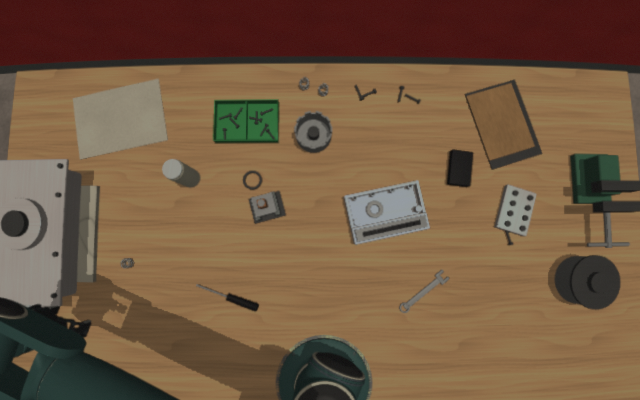

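The scene view shows the roller at (369,228), the pan at (255,180) and the dark ring at (370,269). In the top view the roller is at (266,206), the pan at (387,212) and the strip at (392,228). Next I'll zoom in on both.

```bash
cat > h.py <<'E'
import numpy as np, cv2
from rig import ctrl, imaging
def cam(n):
    c=imaging.camera_info(n); f=200/np.tan(np.radians(c['vertical_fov'])/2)
    return f,c['cx'],c['cy'],c['k1'],np.array(c['extrinsics'])
def ray(n,u,v):
    f,cx,cy,k,E=cam(n)
    d=np.array([(u-cx)/f,(v-cy)/f]); p=d.copy()
    for _ in range(30): p=d/(1+k*(p@p))
    w=E[:3,:3]@np.array([p[0],-p[1],-1]); return E[:3,3],w/np.linalg.norm(w)
def plane(n,u,v,z):
    o,w=ray(n,u,v); return o+w*(z-o[2])/w[2]
def tri(a,b):
    o1,w1=ray('scene',*a); o2,w2=ray('top',*b)
    A=np.stack([w1,-w2],1); t=np.linalg.lstsq(A,o2-o1,rcond=None)[0]
    p,q=o1+t[0]*w1,o2+t[1]*w2; return (p+q)/2,np.linalg.norm(p-q)
def proj(n,P):
    f,cx,cy,k,E=cam(n); p=E[:3,:3].T@(np.array(P)-E[:3,3]); s=np.array([p[0],-p[1]])/-p[2]
    s=s*(1+k*(s@s)); return np.array([cx,cy])+f*s
E
python3 - <<'E'
import cv2
a=cv2.imread('pics/scene0.png');b=cv2.imread('pics/top0.png')
def c(im,u,v,w,h,s,n): cv2.imwrite(n,cv2.resize(im[v:v+h,u:u+w],None,fx=s,fy=s,interpolation=cv2.INTER_CUBIC))
c(a,335,200,70,60,10,'pics/s_roll.png');c(b,235,180,70,50,10,'pics/t_roll.png')
c(a,200,140,110,75,7,'pics/s_pan.png');c(b,335,172,105,80,7,'pics/t_pan.png')
E
```

```text
(no output)
```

View pics/s_roll.png

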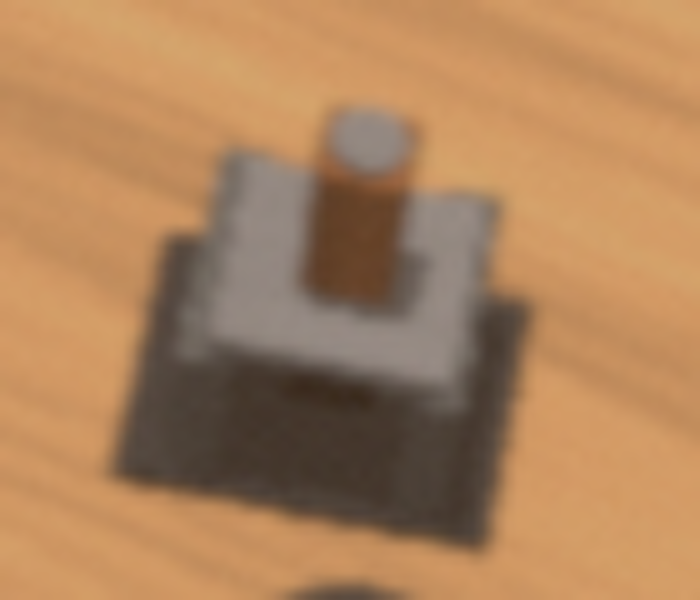

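View pics/t_roll.png

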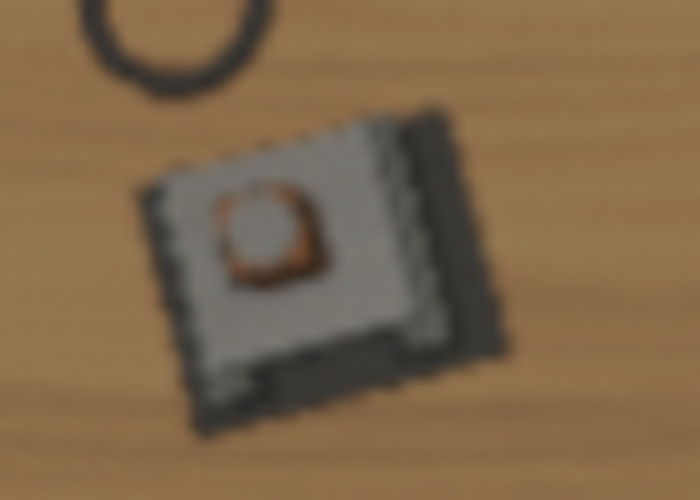

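View pics/s_pan.png

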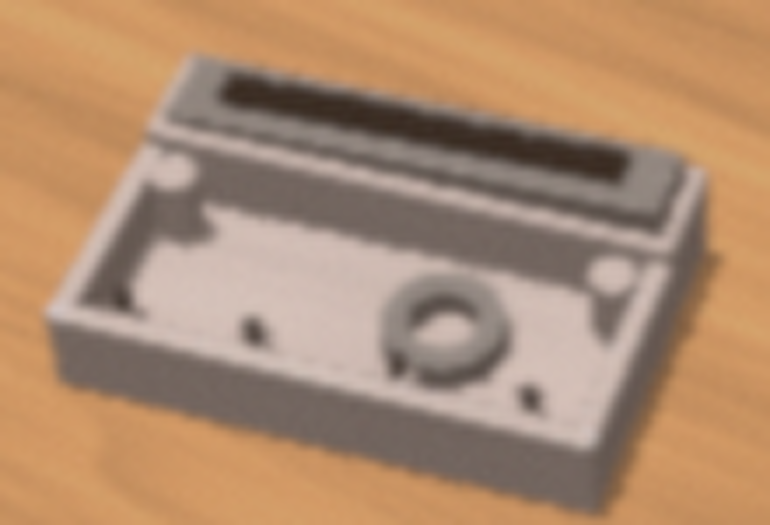

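View pics/t_pan.png

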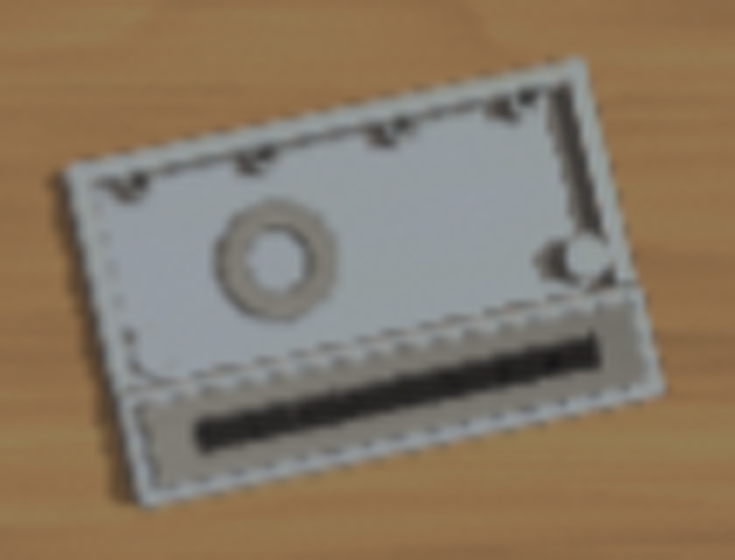

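Run:
```python
from h import *
np.set_printoptions(precision=4,suppress=True)
def z(x,y,o,s): return ((x+.5)/s-.5+o[0],(y+.5)/s-.5+o[1])
S=lambda x,y:z(x,y,(335,200),10);T=lambda x,y:z(x,y,(235,180),10)
SP=lambda x,y:z(x,y,(200,140),7);TP=lambda x,y:z(x,y,(335,172),7)
print('button',tri(S(371,141),T(266,231)))
# crown corners: scene (237,152)robot-left.. ; top order
top={'a':(T(165,185),S(497,200)),'b':(T(365,125),S(455,380)) }
# crown corners in top on plane z=.062
for n,c in dict(TL=(150,180),TR=(370,118),BR=(412,322),BL=(208,365)).items(): print('crown top view',n,plane('top',*T(*c),.062))
for n,c in dict(TL=(237,152),TR=(495,200),BR=(455,385),BL=(210,335)).items(): print('crown scene',n,plane('scene',*S(*c),.062))
print('cradle base scene', [plane('scene',*S(*c),.006) for c in((165,235),(530,300),(488,548),(115,475))])
print('cradle base top', [plane('top',*T(*c),.006) for c in((438,105),(508,350),(205,435),(138,190))])
# strip ends
print('strip right/A', tri(SP(632,165),TP(205,435)), 'B',tri(SP(222,92),TP(598,353)))
# pan corners top rim z=.048 
for n,c in dict(a=(65,170),b=(582,62),c=(660,390),d=(145,500)).items(): print('pan top',n,plane('top',*TP(*c),.048))
for n,c in dict(a=(590,448),b=(52,315),c=(192,60),d=(705,180)).items(): print('pan scene',n,plane('scene',*SP(*c),.048))
```

```text
button (array([0.534 , 0.1755, 0.1119]), np.float64(0.004984453111957058))
crown top view TL [0.5549 0.215  0.062 ]
crown top view TR [0.5731 0.1503 0.062 ]
crown top view BR [0.5129 0.1374 0.062 ]
crown top view BL [0.5004 0.1971 0.062 ]
crown scene TL [0.5156 0.1372 0.062 ]
crown scene TR [0.4974 0.2022 0.062 ]
crown scene BR [0.5557 0.2166 0.062 ]
crown scene BL [0.5717 0.1562 0.062 ]
cradle base scene [array([0.5098, 0.1178, 0.006 ]), array([0.4818, 0.2129, 0.006 ]), array([0.5598, 0.2346, 0.006 ]), array([0.5862, 0.1403, 0.006 ])]
cradle base top [array([0.584 , 0.1362, 0.006 ]), array([0.5084, 0.1141, 0.006 ]), array([0.4825, 0.2068, 0.006 ]), array([0.5579, 0.2285, 0.006 ])]
strip right/A (array([ 0.4459, -0.1152,  0.063 ]), np.float64(0.01025326258529379)) B (array([ 0.4814, -0.2872,  0.0505]), np.float64(0.0031623245836506246))
pan top a [ 0.5609 -0.0631  0.048 ]
pan top b [ 0.6071 -0.2856  0.048 ]
pan top c [ 0.4664 -0.3156  0.048 ]
pan top d [ 0.4212 -0.0958  0.048 ]
pan scene a [ 0.5681 -0.0572  0.048 ]
pan scene b [ 0.613  -0.2763  0.048 ]
pan scene c [ 0.4698 -0.3087  0.048 ]
pan scene d [ 0.4248 -0.0875  0.048 ]
```

Run:
```python
from h import *
np.set_printoptions(precision=4,suppress=True)
a=cv2.imread('pics/scene0.png');b=cv2.imread('pics/top0.png')
def strip(im,box,thr):
    u,v,w,h=box; g=cv2.resize(im[v:v+h,u:u+w],None,fx=8,fy=8,interpolation=cv2.INTER_CUBIC).max(2)
    m=(g<thr).astype(np.uint8); n,l,st,c=cv2.connectedComponentsWithStats(m)
    i=1+np.argmax(st[1:,4]); r=cv2.minAreaRect(np.argwhere(l==i)[:,::-1].astype(np.float32))
    box=(cv2.boxPoints(r)+.5)/8-.5+[u,v]; cc=(c[i]+.5)/8-.5+[u,v]
    return cc,box,st[i,4]/64
for n,im,bx,ths in(('scene',a,(225,145,75,30),(70,80,90)),('top',b,(358,216,68,26),(70,85,95))):
    for t in ths:
        c,box,A=strip(im,bx,t); print(n,t,c,A); print(box.tolist())
        d=[plane(n,*p,.066) for p in box]; print(np.array(d),plane(n,*c,.066))
```

```text
scene 70 [260.2333 157.911 ] 171.578125
[[231.80647087097168, 153.82019996643066], [232.49096488952637, 150.45775842666626], [288.5062255859375, 161.86086654663086], [287.8217315673828, 165.22330856323242]]
[[ 0.4957 -0.2717  0.066 ]
 [ 0.4836 -0.2776  0.066 ]
 [ 0.444  -0.1146  0.066 ]
 [ 0.4561 -0.1098  0.066 ]] [ 0.4698 -0.1924  0.066 ]
scene 80 [260.3134 157.9226] 212.9375
[[231.37673950195312, 154.09039688110352], [232.20184326171875, 150.03363800048828], [289.0839538574219, 161.6028823852539], [288.25885009765625, 165.65964126586914]]
[[ 0.4971 -0.2722  0.066 ]
 [ 0.4826 -0.2793  0.066 ]
 [ 0.4424 -0.1137  0.066 ]
 [ 0.457  -0.1079  0.066 ]] [ 0.4698 -0.1922  0.066 ]
scene 90 [260.3011 157.9186] 244.734375
[[230.96654891967773, 154.2569694519043], [231.90079879760742, 149.68104791641235], [289.3978271484375, 161.4200267791748], [288.4635810852051, 165.9959487915039]]
[[ 0.4983 -0.2728  0.066 ]
 [ 0.4818 -0.2808  0.066 ]
 [ 0.4413 -0.1133  0.066 ]
 [ 0.4578 -0.1067  0.066 ]] [ 0.4698 -0.1923  0.066 ]
top 70 [391.7442 227.7616] 238.84375
[[362.16677474975586, 231.87987518310547],
[... 230 characters left out ...]
] [ 0.465  -0.2013  0.066 ]
top 85 [391.6089 227.7629] 280.5
[[361.73713636398315, 231.5408420562744], [419.6574897766113, 218.94945764541626], [420.78113555908203, 224.11823081970215], [362.860782623291, 236.70961570739746]]
[[ 0.4543 -0.1134  0.066 ]
 [ 0.4904 -0.2841  0.066 ]
 [ 0.4752 -0.2871  0.066 ]
 [ 0.4393 -0.1165  0.066 ]] [ 0.465  -0.2009  0.066 ]
top 95 [391.5951 227.7544] 309.578125
[[361.4876284599304, 231.44886589050293], [419.8294448852539, 218.61631512641907], [421.07934951782227, 224.29887580871582], [362.73753356933594, 237.13142585754395]]
[[ 0.4546 -0.1127  0.066 ]
 [ 0.4913 -0.2846  0.066 ]
 [ 0.4747 -0.288   0.066 ]
 [ 0.4381 -0.1161  0.066 ]] [ 0.465  -0.2008  0.066 ]
```

```bash
cat >> h.py <<'E'
from scipy.spatial.transform import Rotation as R
def pose():
    s=ctrl.read_state(); q=s['ee_rot']; return s,np.array(s['ee_pos']),R.from_quat([q[1],q[2],q[3],q[0]])
def go(P,yaw=None):
    s,p,r=pose(); M=r.as_matrix(); print('t',round(s['clock'],2),'tcp',p.round(4),'yaw',np.degrees(np.arctan2(M[1,0],M[0,0])).round(2),'zaxis',M[:,2].round(4),'F',np.round(s['wrist_force'],1),'open',round(s['opening'],4))
    off=M.T@(np.array(P)-p)*1000
    if yaw is None: tv=np.zeros(3)
    else:
        y=np.radians(yaw); T=np.array([[np.cos(y),np.sin(y),0],[np.sin(y),-np.cos(y),0],[0,0,-1]]).T
        T=np.column_stack([[np.cos(y),np.sin(y),0],[np.sin(y),-np.cos(y),0],[0,0,-1]])
        tv=R.from_matrix(M.T@T).as_rotvec()
    print('offset',off.round(1),'turn',tv.round(4))
E
python3 -c "
from h import *
go([.534,.174,.23],16)"
```

```text
t 0.1 tcp [0.2351 0.6326 0.2307] yaw 69.61 zaxis [-4.e-04 -9.e-04 -1.e+00] F [-0.3 -0.3 -0.5] open 0.0853
offset [-325.7  440.     1. ] turn [4.000e-04 9.000e-04 9.357e-01]
```

Emit:
{"fn": "apply_moves", "kwargs": {
  "turn": [
    [0,0,0.14],
    [0,0,0.28],
    [0,0,0.42],
    [0,0,0.56],
    [0,0,0.7],
    [0,0,0.84],
    [0,0,0.936],
    [0,0,0.936]
  ],
  "offset": [
    [-25,34,0],
    [-54,73,0],
    [-83,112,0],
    [-112,151,0],
    [-141,190,0],
    [-170,229,0],
    [-199,268,0],
    [-228,307,0]
  ],
  "jaw": [0,0,0,0,0,0,0,0]
}}

```text
clock: 0.9
ee_pos: [0.444, 0.3102, 0.2312]
ee_rot: [0.0, 0.991, 0.137, -0.0]
wrist_force: [-0.1, 1.0, 0.2]
opening: 0.0853
```

```bash
python3 -c "
from h import *
go([.534,.174,.19],16)"
```

```text
t 0.9 tcp [0.444  0.3102 0.2312] yaw 15.78 zaxis [-1.e-04 -0.e+00 -1.e+00] F [-0.1  1.   0.2] open 0.0853
offset [ 49.5 155.6  41.2] turn [-0.      0.0001 -0.0038]
```

Emit:
{"fn": "apply_moves", "kwargs": {
  "turn": [
    [0,0,0],
    [0,0,0],
    [0,0,0],
    [0,0,0],
    [0,0,0],
    [0,0,0]
  ],
  "offset": [
    [12,38,10],
    [24,76,20],
    [36,114,30],
    [46,145,38],
    [49.5,155.6,41],
    [49.5,155.6,41]
  ],
  "jaw": [0,0,0,0,0,0]
}}

```text
clock: 1.5
ee_pos: [0.5342, 0.1751, 0.1895]
ee_rot: [0.0, 0.99, 0.138, -0.001]
wrist_force: [0.0, 0.0, 0.9]
opening: 0.0854
```

Run:
```python
from h import *
go([.534,.174,.07],16)
s,p,r=pose()
for n,bx in(('scene',(330,130,100,110)),('top',(220,150,100,80))):
    im=imaging.get_image(n)[:,:,::-1].copy(); cv2.imwrite(f'pics/{n}1.png',im)
    print(n,proj(n,p))
    u,v,w,h=bx; s=700//w
    cv2.imwrite(f'pics/{n}1c.png',cv2.resize(im[v:v+h,u:u+w],None,fx=5,fy=5,interpolation=cv2.INTER_CUBIC))
```

```text
t 1.5 tcp [0.5342 0.1751 0.1895] yaw 15.87 zaxis [-1.3e-03 -4.0e-04 -1.0e+00] F [0.  0.  0.9] open 0.0854
offset [ -0.3   1.1 119.5] turn [ 0.      0.0013 -0.0022]
scene [373.71553129 193.66930516]
top [256.08427137 200.1190538 ]
```

View pics/scene1c.png

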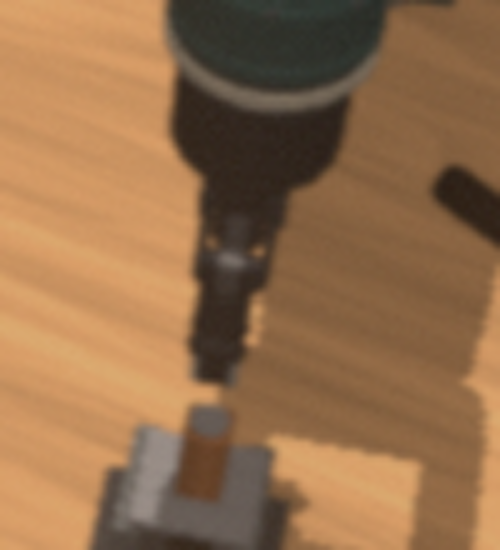

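View pics/top1c.png

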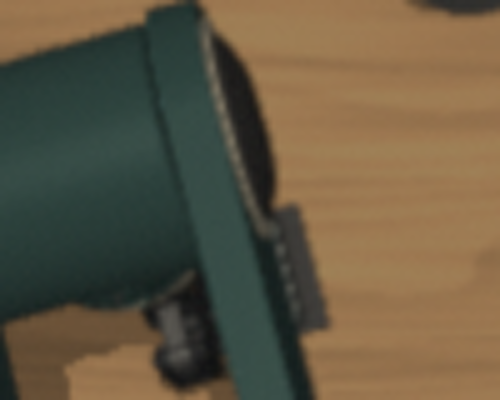

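The scene view shows the front fingertip at about (373,205.5), right above the button at (371.8,214). In the top view the arm hides the gripper. I'll use the fingertip to check the scene camera's lateral offset.

Run:
```python
from h import *
s,p,r=pose();M=r.as_matrix()
for d in(.043,.057):
  for w in(-.011,.011):print(d,w,proj('scene',p+M@np.array([d,w,-.013])), proj('scene',p+M@np.array([d,w,-.015])))
print(proj('scene',[.534,.174,.116]),proj('scene',[.534,.1785,.116]))
```

```text
0.043 -0.011 [377.16415927 204.78032906] [377.25905871 204.23603851]
0.043 0.011 [367.63967043 203.08972624] [367.72159851 202.54463356]
0.057 -0.011 [376.30344056 209.47818316] [376.39782724 208.93616533]
0.057 0.011 [366.71057271 207.76239268] [366.79180987 207.21952835]
[370.2507597 212.4120915] [371.90906351 213.11047445]
```

Emit:
{"fn": "apply_moves", "kwargs": {
  "turn": [
    [0,0,0],
    [0,0,0],
    [0,0,0],
    [0,0,0],
    [0,0,0],
    [0,0,0]
  ],
  "offset": [
    [0,-1,30],
    [0,-1,70],
    [0,-1,100],
    [0,-1,116],
    [0,-1,123],
    [0,-1,123]
  ],
  "jaw": [0,0,0,0,0,0]
}}

```text
clock: 2.2
ee_pos: [0.5336, 0.1777, 0.0676]
ee_rot: [-0.0, 0.99, 0.139, 0.0]
wrist_force: [-0.3, 0.0, -0.2]
opening: 0.0854
```

Run:
```python
from h import *
go([.534,.175,.066],16)
for n,bx in(('scene',(330,150,100,110)),):
    im=imaging.get_image(n)[:,:,::-1].copy()
    u,v,w,h=bx
    cv2.imwrite(f'pics/{n}2c.png',cv2.resize(im[v:v+h,u:u+w],None,fx=5,fy=5,interpolation=cv2.INTER_CUBIC))
```

```text
t 2.2 tcp [0.5336 0.1777 0.0676] yaw 16.03 zaxis [ 1.e-04  1.e-04 -1.e+00] F [-0.3  0.  -0.2] open 0.0854
offset [-0.4  2.7  1.6] turn [-0.0001 -0.0001  0.0005]
```

View pics/scene2c.png

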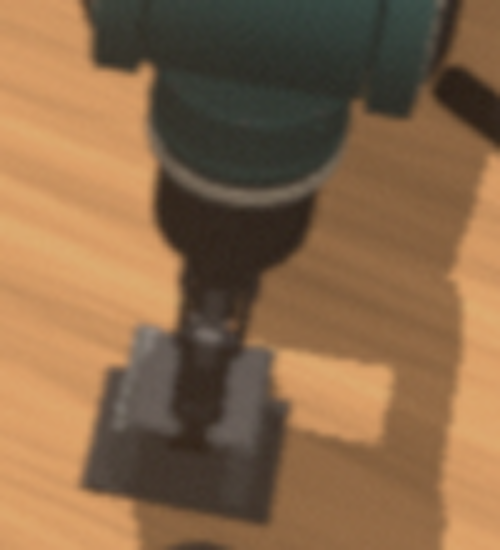

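Emit:
{"fn": "apply_moves", "kwargs": {
  "turn": [
    [0,0,0],
    [0,0,0],
    [0,0,0],
    [0,0,0],
    [0,0,0],
    [0,0,0],
    [0,0,0],
    [0,0,0]
  ],
  "offset": [
    [0,2,1.5],
    [0,2,1.5],
    [0,2,1.5],
    [0,2,1.5],
    [0,2,1.5],
    [0,2,1.5],
    [0,2,1.5],
    [0,2,1.5]
  ],
  "jaw": [0,0,255,255,255,255,255,255],
  "newtons": 80
}}

```text
clock: 3.05
ee_pos: [0.5343, 0.1752, 0.0661]
ee_rot: [-0.0, 0.99, 0.139, 0.0]
wrist_force: [-1.9, -0.2, 3.1]
opening: 0.023
```

Run:
```python
from h import *
go([.534,.175,.066],16)
```

```text
t 3.05 tcp [0.5343 0.1752 0.0661] yaw 15.98 zaxis [ 2.e-04  0.e+00 -1.e+00] F [-1.9 -0.2  3.1] open 0.023
offset [-0.3  0.1  0.1] turn [ 0.     -0.0003 -0.0003]
```

Emit:
{"fn": "apply_moves", "kwargs": {
  "turn": [
    [0,0,0],
    [0,0,0],
    [0,0,0],
    [0,0,0],
    [0,0,0],
    [0,0,0]
  ],
  "offset": [
    [0,0,-10],
    [0,0,-30],
    [0,0,-60],
    [0,0,-90],
    [0,0,-120],
    [0,0,-120]
  ],
  "jaw": [255,255,255,255,255,255]
}}

```text
clock: 3.65
ee_pos: [0.5354, 0.1755, 0.1906]
ee_rot: [-0.0, 0.99, 0.139, 0.003]
wrist_force: [0.4, -0.1, -3.3]
opening: 0.0233
```

Run:
```python
from h import *
go([.534,.175,.066],16)
im=imaging.get_image('scene')[:,:,::-1].copy()
u,v,w,h=(320,90,110,180)
cv2.imwrite(f'pics/scene3c.png',cv2.resize(im[v:v+h,u:u+w],None,fx=3.3,fy=3.3,interpolation=cv2.INTER_CUBIC))
# strip geometry estimate
A=np.radians(11.7); yv=np.array([-np.sin(A),np.cos(A)])
for c in ([.4685,-.1955],):
    for s in(-.088,0,.088): print(s,np.array(c)+s*yv)
```

```text
t 3.65 tcp [0.5354 0.1755 0.1906] yaw 15.99 zaxis [ 0.0056  0.0016 -1.    ] F [ 0.4 -0.1 -3.3] open 0.0233
offset [-2.200e+00  1.000e-01  1.246e+02] turn [ 0.     -0.0058 -0.0002]
-0.088 [ 0.48634528 -0.28167161]
0 [ 0.4685 -0.1955]
0.088 [ 0.45065472 -0.10932839]
```

View pics/scene3c.png

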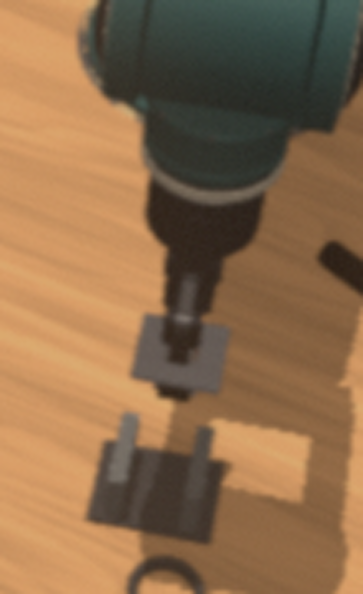

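Emit:
{"fn": "apply_moves", "kwargs": {
  "turn": [
    [0,0,0.14],
    [0,0,0.28],
    [0,0,0.42],
    [0,0,0.56],
    [0,0,0.7],
    [0,0,0.84],
    [0,0,0.98],
    [0,0,1.12]
  ],
  "offset": [
    [-8,12,0],
    [-20,32,0],
    [-36,58,0],
    [-54,88,0],
    [-72,118,0],
    [-90,148,0],
    [-108,176,0],
    [-120,196,0]
  ],
  "jaw": [255,255,255,255,255,255,255,255]
}}

```text
clock: 4.5
ee_pos: [0.4715, -0.0479, 0.1843]
ee_rot: [0.0, 0.912, -0.411, -0.001]
wrist_force: [1.6, 0.6, -3.6]
opening: 0.023
```

Run:
```python
from h import *
go([.4529,-.120,.165],-78.3)
```

```text
t 4.5 tcp [ 0.4715 -0.0479  0.1843] yaw -48.56 zaxis [-0.0021  0.     -1.    ] F [ 1.6  0.6 -3.6] open 0.023
offset [41.8 61.7 19.4] turn [0.0018 0.001  0.5191]
```

Emit:
{"fn": "apply_moves", "kwargs": {
  "turn": [
    [0,0,0.14],
    [0,0,0.28],
    [0,0,0.42],
    [0.001,0,0.519],
    [0.001,0,0.519],
    [0.001,0,0.519],
    [0.001,0,0.519]
  ],
  "offset": [
    [11,16,4],
    [22,32,8],
    [33,49,12],
    [40,59,16],
    [41.8,61.7,19],
    [41.8,61.7,19],
    [41.8,61.7,19]
  ],
  "jaw": [255,255,255,255,255,255,255]
}}

```text
clock: 5.2
ee_pos: [0.4547, -0.1181, 0.1664]
ee_rot: [-0.0, 0.778, -0.628, -0.0]
wrist_force: [-0.0, 0.6, -3.3]
opening: 0.0234
```

Run:
```python
from h import *
go([.4529,-.120,.150],-78.3)
for n,bx in(('scene',(200,60,160,150)),('top',(320,150,120,110))):
    im=imaging.get_image(n)[:,:,::-1].copy(); u,v,w,h=bx
    cv2.imwrite(f'pics/{n}4.png',im)
    cv2.imwrite(f'pics/{n}4c.png',cv2.resize(im[v:v+h,u:u+w],None,fx=4,fy=4,interpolation=cv2.INTER_CUBIC))
```

```text
t 5.2 tcp [ 0.4547 -0.1181  0.1664] yaw -77.77 zaxis [ 3.e-04  8.e-04 -1.e+00] F [-0.   0.6 -3.3] open 0.0234
offset [ 1.5  2.2 16.4] turn [-0.0004  0.0008  0.0093]
```

View pics/scene4c.png

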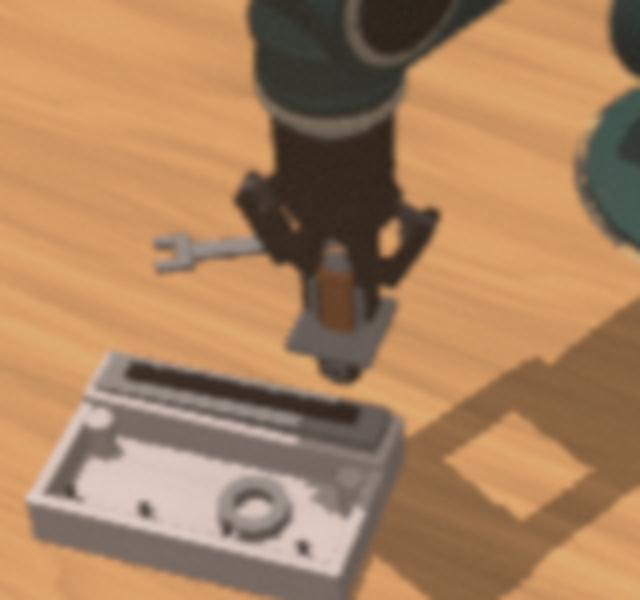

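View pics/top4c.png

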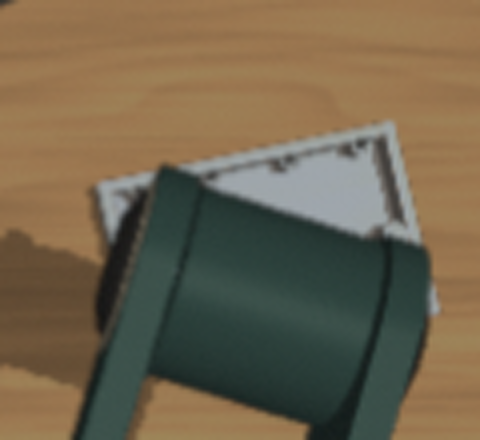

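Scene view: the wheel hangs at about (285,155), over the right end of the strip near (288,163). The top view is covered by the arm. I'll check the scene camera's bias against the predicted crown corners.

Run:
```python
from h import *
np.set_printoptions(precision=4,suppress=True)
s,p,r=pose();M=r.as_matrix()
im=cv2.imread('pics/scene4.png')[125:160,265:305]
cv2.imwrite('pics/s4z.png',cv2.resize(im,None,fx=16,fy=16,interpolation=cv2.INTER_CUBIC))
for a,b in((1,1),(1,-1),(-1,-1),(-1,1)):
    q=proj('scene',p+M@np.array([.030*a,.032*b,.0041])); print(a,b,q,(q-[265,125]+.5)*16-.5)
q=proj('scene',p+M@np.array([0,0,.0541])); print('wheel bottom',q,(q-[265,125]+.5)*16-.5)
```

```text
1 1 [277.5762 128.8198] [208.7197  68.616 ]
1 -1 [269.7329 144.8199] [ 83.2265 324.618 ]
-1 -1 [291.4173 149.5623] [430.1764 400.4971]
-1 1 [298.7078 133.3118] [546.8242 140.489 ]
wheel bottom [284.9873 152.2229] [327.297 443.067]
```

View pics/s4z.png

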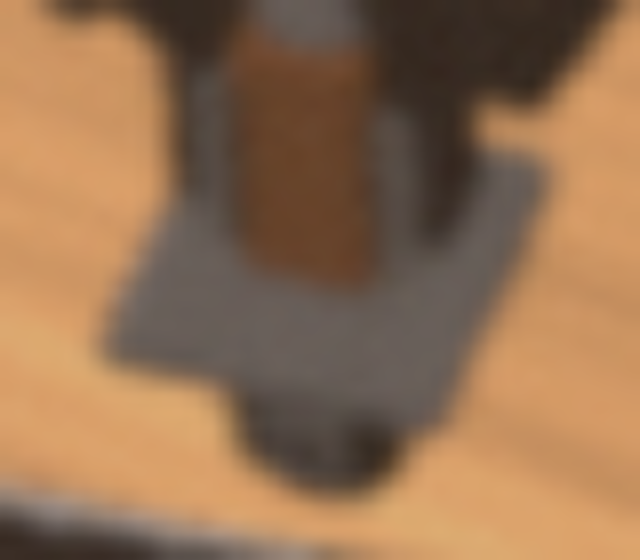

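Emit:
{"fn": "apply_moves", "kwargs": {
  "turn": [
    [0,0,0.009],
    [0,0,0.009],
    [0,0,0.009],
    [0,0,0.009],
    [0,0,0.009]
  ],
  "offset": [
    [2.8,4,8],
    [2.8,4,16],
    [2.8,4,24],
    [2.8,4,26],
    [2.8,4,26]
  ],
  "jaw": [255,255,255,255,255]
}}

```text
clock: 5.8
ee_pos: [0.4512, -0.1221, 0.1402]
ee_rot: [-0.0, 0.775, -0.632, -0.0]
wrist_force: [0.3, 0.5, -3.3]
opening: 0.0234
```

```bash
cat > st.py <<'E'
from h import *
c=np.array([.467,-.197]); A=np.radians(11.7); yv=np.array([-np.sin(A),np.cos(A)]); xv=np.array([np.cos(A),np.sin(A)])
s,p,r=pose(); d=p[:2]-c
print('strip y %.1f mm, across %.1f mm, N=%.1f'%(d@yv*1e3,d@xv*1e3,s['wrist_force'][2]+3.4))
E
python3 - <<'E'
from h import *
go([.4514,-.1216,.130],-78.3)
import st
im=imaging.get_image('scene')[:,:,::-1][130:180,220:310]
cv2.imwrite('pics/s5z.png',cv2.resize(im,None,fx=8,fy=8,interpolation=cv2.INTER_CUBIC))
E
```

```text
t 5.8 tcp [ 0.4512 -0.1221  0.1402] yaw -78.43 zaxis [ 1.e-04  7.e-04 -1.e+00] F [ 0.3  0.5 -3.3] open 0.0234
offset [-0.4 -0.3 10.2] turn [-0.0002  0.0007 -0.0023]
strip y 76.6 mm, across -0.3 mm, N=0.1
```

View pics/s5z.png

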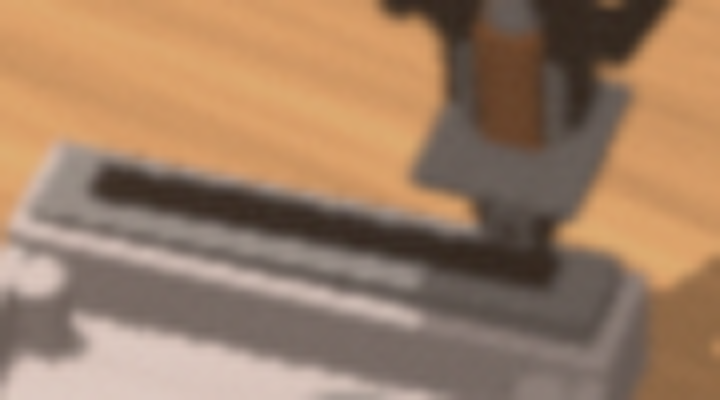

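Emit:
{"fn": "apply_moves", "kwargs": {
  "turn": [
    [0,0,0],
    [0,0,0],
    [0,0,0]
  ],
  "offset": [
    [0,0,3],
    [0,0,5],
    [0,0,5]
  ],
  "jaw": [255,255,255]
}}

```text
clock: 6.15
ee_pos: [0.4513, -0.1221, 0.1356]
ee_rot: [-0.0, 0.775, -0.632, 0.0]
wrist_force: [-0.4, -0.9, -3.3]
opening: 0.0232
```

Emit:
{"fn": "apply_moves", "kwargs": {
  "turn": [
    [0,0,0],
    [0,0,0],
    [0,0,0]
  ],
  "offset": [
    [0,0,1.5],
    [0,0,3],
    [0,0,3]
  ],
  "jaw": [255,255,255]
}}

```text
clock: 6.45
ee_pos: [0.4513, -0.1221, 0.1326]
ee_rot: [-0.0, 0.775, -0.632, 0.0]
wrist_force: [0.2, 0.2, -3.1]
opening: 0.0233
```

Emit:
{"fn": "apply_moves", "kwargs": {
  "turn": [
    [0,0,0],
    [0,0,0],
    [0,0,0]
  ],
  "offset": [
    [0,0,1.5],
    [0,0,3],
    [0,0,3]
  ],
  "jaw": [255,255,255]
}}

```text
clock: 6.75
ee_pos: [0.4513, -0.1221, 0.1296]
ee_rot: [-0.0, 0.775, -0.632, 0.0]
wrist_force: [0.7, -0.9, -3.4]
opening: 0.0231
```

Emit:
{"fn": "apply_moves", "kwargs": {
  "turn": [
    [0,0,0],
    [0,0,0],
    [0,0,0]
  ],
  "offset": [
    [0,0,1],
    [0,0,2],
    [0,0,2]
  ],
  "jaw": [255,255,255]
}}

```text
clock: 7.05
ee_pos: [0.4514, -0.1221, 0.1277]
ee_rot: [-0.0, 0.775, -0.632, 0.0]
wrist_force: [-0.6, 0.5, -3.1]
opening: 0.0228
```

Emit:
{"fn": "apply_moves", "kwargs": {
  "turn": [
    [0,0,0],
    [0,0,0],
    [0,0,0]
  ],
  "offset": [
    [0,0,1],
    [0,0,2],
    [0,0,2]
  ],
  "jaw": [255,255,255]
}}

```text
clock: 7.35
ee_pos: [0.4514, -0.1222, 0.1257]
ee_rot: [-0.0, 0.775, -0.632, 0.0]
wrist_force: [-0.1, 0.4, -3.8]
opening: 0.023
```

Emit:
{"fn": "apply_moves", "kwargs": {
  "turn": [
    [0,0,0],
    [0,0,0],
    [0,0,0]
  ],
  "offset": [
    [0,0,1],
    [0,0,2],
    [0,0,2]
  ],
  "jaw": [255,255,255]
}}

```text
clock: 7.65
ee_pos: [0.4513, -0.1221, 0.1236]
ee_rot: [-0.0, 0.775, -0.632, 0.0]
wrist_force: [-0.7, -0.1, -3.3]
opening: 0.023
```

Emit:
{"fn": "apply_moves", "kwargs": {
  "turn": [
    [0,0,0],
    [0,0,0],
    [0,0,0]
  ],
  "offset": [
    [0,0,1],
    [0,0,2],
    [0,0,2]
  ],
  "jaw": [255,255,255]
}}

```text
clock: 7.95
ee_pos: [0.4514, -0.1221, 0.1216]
ee_rot: [-0.0, 0.775, -0.632, 0.0]
wrist_force: [-1.0, 0.1, -3.9]
opening: 0.0228
```

Emit:
{"fn": "apply_moves", "kwargs": {
  "turn": [
    [0,0,0],
    [0,0,0]
  ],
  "offset": [
    [0,0,1],
    [0,0,1]
  ],
  "jaw": [255,255]
}}

```text
clock: 8.15
ee_pos: [0.4514, -0.1222, 0.1207]
ee_rot: [-0.0, 0.775, -0.632, 0.0]
wrist_force: [0.3, -0.4, -3.0]
opening: 0.0233
```

Emit:
{"fn": "apply_moves", "kwargs": {
  "turn": [
    [0,0,0],
    [0,0,0]
  ],
  "offset": [
    [0,0,1],
    [0,0,1]
  ],
  "jaw": [255,255]
}}

```text
clock: 8.35
ee_pos: [0.4516, -0.1223, 0.1203]
ee_rot: [-0.001, 0.775, -0.632, 0.001]
wrist_force: [-1.2, -0.4, 2.5]
opening: 0.0231
```

Emit:
{"fn": "apply_moves", "kwargs": {
  "turn": [
    [0,0,0],
    [0,0,0]
  ],
  "offset": [
    [0,0,1],
    [0,0,1]
  ],
  "jaw": [255,255]
}}

```text
clock: 8.55
ee_pos: [0.4516, -0.1223, 0.1192]
ee_rot: [-0.001, 0.775, -0.632, 0.001]
wrist_force: [-1.1, -0.9, 5.9]
opening: 0.0231
```

Emit:
{"fn": "apply_moves", "kwargs": {
  "turn": [
    [0,0,0],
    [0,0,0]
  ],
  "offset": [
    [0,0,1],
    [0,0,1]
  ],
  "jaw": [255,255]
}}

```text
clock: 8.75
ee_pos: [0.4516, -0.1223, 0.1183]
ee_rot: [-0.001, 0.775, -0.632, 0.001]
wrist_force: [-0.7, 0.0, 4.8]
opening: 0.0228
```

Emit:
{"fn": "apply_moves", "kwargs": {
  "turn": [
    [0,0,0],
    [0,0,0]
  ],
  "offset": [
    [0,0,1],
    [0,0,1]
  ],
  "jaw": [255,255]
}}

```text
clock: 8.95
ee_pos: [0.4516, -0.1223, 0.1173]
ee_rot: [-0.001, 0.775, -0.632, 0.001]
wrist_force: [-1.2, -0.8, 5.2]
opening: 0.0231
```

Emit:
{"fn": "apply_moves", "kwargs": {
  "turn": [
    [0,0,0],
    [0,0,0]
  ],
  "offset": [
    [0,0,1],
    [0,0,1]
  ],
  "jaw": [255,255]
}}

```text
clock: 9.15
ee_pos: [0.4516, -0.1223, 0.1162]
ee_rot: [-0.001, 0.775, -0.632, 0.001]
wrist_force: [-1.8, -0.1, 4.9]
opening: 0.0231
```

Emit:
{"fn": "apply_moves", "kwargs": {
  "turn": [
    [0,0,0],
    [0,0,0],
    [0,0,0]
  ],
  "offset": [
    [0,0,0.5],
    [0,0,0.5],
    [0,0,0.5]
  ],
  "jaw": [255,255,255]
}}

```text
clock: 9.45
ee_pos: [0.4517, -0.1223, 0.1159]
ee_rot: [-0.001, 0.775, -0.632, 0.001]
wrist_force: [-1.7, -0.7, 6.2]
opening: 0.0233
```

Emit:
{"fn": "apply_moves", "kwargs": {
  "turn": [
    [0,0,0],
    [0,0,0]
  ],
  "offset": [
    [0,0,0.6],
    [0,0,0.6]
  ],
  "jaw": [255,255]
}}

```text
clock: 9.65
ee_pos: [0.4517, -0.1223, 0.1154]
ee_rot: [-0.001, 0.775, -0.632, 0.001]
wrist_force: [-2.2, -0.2, 8.2]
opening: 0.0231
```

Emit:
{"fn": "apply_moves", "kwargs": {
  "turn": [
    [0,0,0],
    [0,0,0]
  ],
  "offset": [
    [0,0,0.5],
    [0,0,0.5]
  ],
  "jaw": [255,255]
}}

```text
clock: 9.85
ee_pos: [0.4518, -0.1224, 0.1151]
ee_rot: [-0.001, 0.775, -0.632, 0.001]
wrist_force: [-2.2, -0.8, 10.5]
opening: 0.0228
```

Emit:
{"fn": "apply_moves", "kwargs": {
  "turn": [
    [0,0,0],
    [0,0,0],
    [0,0,0],
    [0,0,0],
    [0,0,0]
  ],
  "offset": [
    [-2,0,0],
    [-4,0,0],
    [-6,0,0],
    [-8,0,0],
    [-8,0,0]
  ],
  "jaw": [255,255,255,255,255]
}}

```text
clock: 10.35
ee_pos: [0.4501, -0.1142, 0.1151]
ee_rot: [-0.001, 0.775, -0.632, 0.001]
wrist_force: [-4.0, 2.2, 8.5]
opening: 0.0232
```

Emit:
{"fn": "apply_moves", "kwargs": {
  "turn": [
    [0,0,0],
    [0,0,0],
    [0,0,0],
    [0,0,0],
    [0,0,0]
  ],
  "offset": [
    [2,0,0],
    [4,0,0],
    [6,0,0],
    [8,0,0],
    [8,0,0]
  ],
  "jaw": [255,255,255,255,255]
}}

```text
clock: 10.85
ee_pos: [0.4518, -0.1226, 0.1152]
ee_rot: [-0.0, 0.775, -0.632, 0.001]
wrist_force: [-2.3, -1.4, 9.2]
opening: 0.023
```

Run:
```python
from h import *
go([.4514,-.1216,.115],-78.3)
import st
```

```text
t 10.85 tcp [ 0.4518 -0.1226  0.1152] yaw -78.45 zaxis [ 2.1e-03 -4.0e-04 -1.0e+00] F [-2.3 -1.4  9.2] open 0.023
offset [-1.1  0.2  0.2] turn [-0.0019 -0.0008 -0.0026]
strip y 75.9 mm, across 0.2 mm, N=12.6
```

Emit:
{"fn": "apply_moves", "kwargs": {
  "turn": [
    [0,0,0],
    [0,0,0],
    [0,0,0],
    [0,0,0]
  ],
  "offset": [
    [2,0,0.2],
    [4,0,0.3],
    [6,0,0.3],
    [8,0,0.3]
  ],
  "jaw": [255,255,255,255]
}}

```text
clock: 11.25
ee_pos: [0.4533, -0.1302, 0.1149]
ee_rot: [-0.001, 0.775, -0.632, 0.001]
wrist_force: [-3.5, 2.4, 10.4]
opening: 0.0232
```

Emit:
{"fn": "apply_moves", "kwargs": {
  "turn": [
    [0,0,0],
    [0,0,0],
    [0,0,0],
    [0,0,0]
  ],
  "offset": [
    [2,0,0],
    [4,0,0],
    [6,0,0],
    [8,0,0]
  ],
  "jaw": [255,255,255,255]
}}

```text
clock: 11.65
ee_pos: [0.4549, -0.1379, 0.1147]
ee_rot: [-0.001, 0.775, -0.632, 0.001]
wrist_force: [-3.0, 0.4, 8.4]
opening: 0.0231
```

Emit:
{"fn": "apply_moves", "kwargs": {
  "turn": [
    [0,0,0],
    [0,0,0],
    [0,0,0],
    [0,0,0]
  ],
  "offset": [
    [2,0,0.2],
    [4,0,0.4],
    [6,0,0.5],
    [8,0,0.5]
  ],
  "jaw": [255,255,255,255]
}}

```text
clock: 12.05
ee_pos: [0.4566, -0.146, 0.1144]
ee_rot: [-0.0, 0.775, -0.632, 0.001]
wrist_force: [-3.4, -0.1, 9.7]
opening: 0.0229
```

Emit:
{"fn": "apply_moves", "kwargs": {
  "turn": [
    [0,0,0],
    [0,0,0],
    [0,0,0],
    [0,0,0]
  ],
  "offset": [
    [2,0,0.1],
    [4,0,0.2],
    [6,0,0.3],
    [8,0,0.3]
  ],
  "jaw": [255,255,255,255]
}}

```text
clock: 12.45
ee_pos: [0.4581, -0.1534, 0.114]
ee_rot: [-0.001, 0.775, -0.632, 0.0]
wrist_force: [-3.7, 4.3, 10.2]
opening: 0.023
```

Run:
```python
from h import *
go([.4514,-.1216,.115],-78.3)
import st
```

```text
t 12.45 tcp [ 0.4581 -0.1534  0.114 ] yaw -78.43 zaxis [ 1.6e-03  8.0e-04 -1.0e+00] F [-3.7  4.3 10.2] open 0.023
offset [-32.5   0.1  -1. ] turn [-0.0017  0.0005 -0.0023]
strip y 44.5 mm, across 0.1 mm, N=13.6
```

Emit:
{"fn": "apply_moves", "kwargs": {
  "turn": [
    [0,0,0],
    [0,0,0],
    [0,0,0],
    [0,0,0]
  ],
  "offset": [
    [2,0,0.1],
    [4,0,0.2],
    [6,0,0.3],
    [8,0,0.4]
  ],
  "jaw": [255,255,255,255]
}}

```text
clock: 12.85
ee_pos: [0.4597, -0.1616, 0.1136]
ee_rot: [-0.001, 0.775, -0.632, 0.001]
wrist_force: [-3.2, -0.5, 9.8]
opening: 0.0229
```

Emit:
{"fn": "apply_moves", "kwargs": {
  "turn": [
    [0,0,0],
    [0,0,0],
    [0,0,0],
    [0,0,0]
  ],
  "offset": [
    [2,0,0.1],
    [4,0,0.2],
    [6,0,0.3],
    [8,0,0.3]
  ],
  "jaw": [255,255,255,255]
}}

```text
clock: 13.25
ee_pos: [0.4613, -0.1696, 0.1134]
ee_rot: [-0.0, 0.775, -0.632, 0.001]
wrist_force: [-2.8, -0.1, 9.7]
opening: 0.023
```

Emit:
{"fn": "apply_moves", "kwargs": {
  "turn": [
    [0,0,0],
    [0,0,0],
    [0,0,0],
    [0,0,0]
  ],
  "offset": [
    [2,0,0.1],
    [4,0,0.2],
    [6,0,0.3],
    [8,0,0.4]
  ],
  "jaw": [255,255,255,255]
}}

```text
clock: 13.65
ee_pos: [0.4629, -0.177, 0.1129]
ee_rot: [-0.001, 0.775, -0.632, 0.0]
wrist_force: [-3.7, 2.1, 9.7]
opening: 0.0233
```

Emit:
{"fn": "apply_moves", "kwargs": {
  "turn": [
    [0,0,0],
    [0,0,0],
    [0,0,0],
    [0,0,0]
  ],
  "offset": [
    [2,0,0.1],
    [4,0,0.2],
    [6,0,0.3],
    [8,0,0.3]
  ],
  "jaw": [255,255,255,255]
}}

```text
clock: 14.05
ee_pos: [0.4646, -0.1853, 0.1127]
ee_rot: [-0.0, 0.775, -0.632, 0.001]
wrist_force: [-3.1, -0.9, 9.9]
opening: 0.0234
```

Emit:
{"fn": "apply_moves", "kwargs": {
  "turn": [
    [0,0,0],
    [0,0,0],
    [0,0,0],
    [0,0,0]
  ],
  "offset": [
    [2,0,0.1],
    [4,0,0.2],
    [6,0,0.3],
    [8,0,0.3]
  ],
  "jaw": [255,255,255,255]
}}

```text
clock: 14.45
ee_pos: [0.4661, -0.1931, 0.1124]
ee_rot: [-0.0, 0.775, -0.632, 0.001]
wrist_force: [-4.0, 1.2, 10.4]
opening: 0.0232
```

Run:
```python
from h import *
go([.4514,-.1216,.115],-78.3)
import st
```

```text
t 14.45 tcp [ 0.4661 -0.1931  0.1124] yaw -78.44 zaxis [ 1.8e-03 -4.0e-04 -1.0e+00] F [-4.   1.2 10.4] open 0.0232
offset [-73.    0.1  -2.6] turn [-0.0016 -0.0008 -0.0024]
strip y 4.0 mm, across -0.1 mm, N=13.8
```

Emit:
{"fn": "apply_moves", "kwargs": {
  "turn": [
    [0,0,0],
    [0,0,0],
    [0,0,0],
    [0,0,0]
  ],
  "offset": [
    [2,0,0.1],
    [4,0,0.2],
    [6,0,0.3],
    [8,0,0.3]
  ],
  "jaw": [255,255,255,255]
}}

```text
clock: 14.85
ee_pos: [0.4677, -0.2007, 0.112]
ee_rot: [-0.001, 0.775, -0.632, 0.001]
wrist_force: [-3.6, 1.6, 9.0]
opening: 0.023
```

Emit:
{"fn": "apply_moves", "kwargs": {
  "turn": [
    [0,0,0],
    [0,0,0],
    [0,0,0],
    [0,0,0]
  ],
  "offset": [
    [2,0,0.1],
    [4,0,0.2],
    [6,0,0.3],
    [8,0,0.3]
  ],
  "jaw": [255,255,255,255]
}}

```text
clock: 15.25
ee_pos: [0.4693, -0.2088, 0.1119]
ee_rot: [-0.0, 0.775, -0.632, 0.001]
wrist_force: [-3.3, -0.4, 10.6]
opening: 0.0231
```

Emit:
{"fn": "apply_moves", "kwargs": {
  "turn": [
    [0,0,0],
    [0,0,0],
    [0,0,0],
    [0,0,0]
  ],
  "offset": [
    [2,0,0.1],
    [4,0,0.2],
    [6,0,0.3],
    [8,0,0.3]
  ],
  "jaw": [255,255,255,255]
}}

```text
clock: 15.65
ee_pos: [0.4708, -0.2161, 0.1115]
ee_rot: [-0.001, 0.775, -0.632, 0.0]
wrist_force: [-4.3, 4.5, 11.7]
opening: 0.023
```

Run:
```python
from h import *
go([.4514,-.1216,.115],-78.3)
import st
```

```text
t 15.65 tcp [ 0.4708 -0.2161  0.1115] yaw -78.44 zaxis [ 1.4e-03  8.0e-04 -1.0e+00] F [-4.3  4.5 11.7] open 0.023
offset [-96.5   0.1  -3.5] turn [-0.0016  0.0005 -0.0024]
strip y -19.5 mm, across -0.1 mm, N=15.1
```

Emit:
{"fn": "apply_moves", "kwargs": {
  "turn": [
    [0,0,0],
    [0,0,0],
    [0,0,0],
    [0,0,0]
  ],
  "offset": [
    [2,0,0],
    [4,0,0.1],
    [6,0,0.2],
    [8,0,0.2]
  ],
  "jaw": [255,255,255,255]
}}

```text
clock: 16.05
ee_pos: [0.4725, -0.2243, 0.1112]
ee_rot: [-0.0, 0.775, -0.632, 0.001]
wrist_force: [-4.0, -0.1, 10.3]
opening: 0.0232
```

Emit:
{"fn": "apply_moves", "kwargs": {
  "turn": [
    [0,0,0],
    [0,0,0],
    [0,0,0],
    [0,0,0]
  ],
  "offset": [
    [2,0,0.1],
    [4,0,0.2],
    [6,0,0.3],
    [8,0,0.3]
  ],
  "jaw": [255,255,255,255]
}}

```text
clock: 16.45
ee_pos: [0.4741, -0.2324, 0.111]
ee_rot: [-0.0, 0.775, -0.632, 0.001]
wrist_force: [-2.4, -0.4, 10.4]
opening: 0.0233
```

Emit:
{"fn": "apply_moves", "kwargs": {
  "turn": [
    [0,0,0],
    [0,0,0],
    [0,0,0],
    [0,0,0]
  ],
  "offset": [
    [2,0,0.1],
    [4,0,0.2],
    [6,0,0.3],
    [8,0,0.3]
  ],
  "jaw": [255,255,255,255]
}}

```text
clock: 16.85
ee_pos: [0.4757, -0.2397, 0.1106]
ee_rot: [-0.001, 0.775, -0.632, 0.0]
wrist_force: [-4.1, 4.1, 11.1]
opening: 0.0234
```

Run:
```python
from h import *
go([.4514,-.1216,.115],-78.3)
import st
```

```text
t 16.85 tcp [ 0.4757 -0.2397  0.1106] yaw -78.44 zaxis [ 1.4e-03  6.0e-04 -1.0e+00] F [-4.1  4.1 11.1] open 0.0234
offset [-1.206e+02  1.000e-01 -4.300e+00] turn [-0.0015  0.0003 -0.0024]
strip y -43.6 mm, across -0.2 mm, N=14.5
```

Emit:
{"fn": "apply_moves", "kwargs": {
  "turn": [
    [0,0,0],
    [0,0,0],
    [0,0,0],
    [0,0,0]
  ],
  "offset": [
    [2,0,0.1],
    [4,0,0.1],
    [6,0,0.2],
    [8,0,0.2]
  ],
  "jaw": [255,255,255,255]
}}

```text
clock: 17.25
ee_pos: [0.4773, -0.248, 0.1105]
ee_rot: [-0.0, 0.775, -0.632, 0.001]
wrist_force: [-3.0, -0.4, 10.3]
opening: 0.0232
```

Emit:
{"fn": "apply_moves", "kwargs": {
  "turn": [
    [0,0,0],
    [0,0,0],
    [0,0,0],
    [0,0,0]
  ],
  "offset": [
    [2,0,0.1],
    [4,0,0.2],
    [6,0,0.3],
    [8,0,0.3]
  ],
  "jaw": [255,255,255,255]
}}

```text
clock: 17.65
ee_pos: [0.4789, -0.2559, 0.1102]
ee_rot: [-0.0, 0.775, -0.632, 0.001]
wrist_force: [-4.4, -1.3, 9.8]
opening: 0.0231
```

Emit:
{"fn": "apply_moves", "kwargs": {
  "turn": [
    [0,0,0],
    [0,0,0],
    [0,0,0],
    [0,0,0]
  ],
  "offset": [
    [2,0,0.1],
    [4,0,0.2],
    [6,0,0.3],
    [8,0,0.3]
  ],
  "jaw": [255,255,255,255]
}}

```text
clock: 18.05
ee_pos: [0.4805, -0.2633, 0.1098]
ee_rot: [-0.001, 0.775, -0.632, 0.0]
wrist_force: [-4.4, 2.0, 9.6]
opening: 0.0234
```

Run:
```python
from h import *
go([.4514,-.1216,.115],-78.3)
import st
```

```text
t 18.05 tcp [ 0.4805 -0.2633  0.1098] yaw -78.44 zaxis [ 1.5e-03  2.0e-04 -1.0e+00] F [-4.4  2.   9.6] open 0.0234
offset [-1.447e+02  1.000e-01 -5.200e+00] turn [-0.0015 -0.0001 -0.0024]
strip y -67.7 mm, across -0.3 mm, N=13.0
```

Emit:
{"fn": "apply_moves", "kwargs": {
  "turn": [
    [0,0,0],
    [0,0,0],
    [0,0,0],
    [0,0,0]
  ],
  "offset": [
    [2,0,0.2],
    [4,0,0.3],
    [6,0,0.4],
    [8,0,0.4]
  ],
  "jaw": [255,255,255,255]
}}

```text
clock: 18.45
ee_pos: [0.4821, -0.2716, 0.1096]
ee_rot: [-0.0, 0.775, -0.632, 0.001]
wrist_force: [-4.5, -0.6, 11.2]
opening: 0.0232
```

Emit:
{"fn": "apply_moves", "kwargs": {
  "turn": [
    [0,0,0],
    [0,0,0],
    [0,0,0],
    [0,0,0],
    [0,0,0]
  ],
  "offset": [
    [2,0,0.1],
    [4,0,0.2],
    [6,0,0.3],
    [6,0,0.3],
    [6,0,0.3]
  ],
  "jaw": [255,255,255,255,255]
}}

```text
clock: 18.95
ee_pos: [0.4833, -0.2776, 0.1093]
ee_rot: [-0.0, 0.775, -0.632, 0.001]
wrist_force: [-4.0, -1.7, 10.8]
opening: 0.0231
```

Run:
```python
from h import *
go([.4514,-.1216,.115],-78.3)
import st
```

```text
t 18.95 tcp [ 0.4833 -0.2776  0.1093] yaw -78.45 zaxis [ 0.0018 -0.0012 -1.    ] F [-4.  -1.7 10.8] open 0.0231
offset [-159.2    0.    -5.9] turn [-0.0015 -0.0015 -0.0026]
strip y -82.3 mm, across -0.4 mm, N=14.2
```

Emit:
{"fn": "apply_moves", "kwargs": {
  "turn": [
    [0,0,0],
    [0,0,0],
    [0,0,0],
    [0,0,0],
    [0,0,0],
    [0,0,0],
    [0,0,0],
    [0,0,0]
  ],
  "offset": [
    [-3,0,0.2],
    [-6,0,0.1],
    [-9,0,0],
    [-12,0,-0.1],
    [-15,0,-0.2],
    [-18,0,-0.3],
    [-21,0,-0.4],
    [-24,0,-0.5]
  ],
  "jaw": [255,255,255,255,255,255,255,255]
}}

```text
clock: 19.75
ee_pos: [0.4787, -0.254, 0.11]
ee_rot: [-0.0, 0.775, -0.632, 0.001]
wrist_force: [-3.2, -1.4, 11.4]
opening: 0.0232
```

Run:
```python
from h import *
go([.4514,-.1216,.115],-78.3)
import st
```

```text
t 19.75 tcp [ 0.4787 -0.254   0.11  ] yaw -78.45 zaxis [ 0.0023 -0.0013 -1.    ] F [-3.2 -1.4 11.4] open 0.0232
offset [-135.2    0.2   -5.2] turn [-0.002  -0.0018 -0.0025]
strip y -58.2 mm, across -0.1 mm, N=14.8
```

Emit:
{"fn": "apply_moves", "kwargs": {
  "turn": [
    [0,0,0],
    [0,0,0],
    [0,0,0],
    [0,0,0],
    [0,0,0],
    [0,0,0],
    [0,0,0],
    [0,0,0]
  ],
  "offset": [
    [-3,0,-0.1],
    [-6,0,-0.2],
    [-9,0,-0.3],
    [-12,0,-0.4],
    [-15,0,-0.5],
    [-18,0,-0.6],
    [-21,0,-0.7],
    [-24,0,-0.8]
  ],
  "jaw": [255,255,255,255,255,255,255,255]
}}

```text
clock: 20.55
ee_pos: [0.474, -0.2304, 0.1108]
ee_rot: [-0.0, 0.775, -0.632, 0.001]
wrist_force: [-3.0, -2.5, 10.9]
opening: 0.0231
```

Emit:
{"fn": "apply_moves", "kwargs": {
  "turn": [
    [0,0,0],
    [0,0,0],
    [0,0,0],
    [0,0,0],
    [0,0,0],
    [0,0,0],
    [0,0,0],
    [0,0,0]
  ],
  "offset": [
    [-3,0,-0.1],
    [-6,0,-0.2],
    [-9,0,-0.3],
    [-12,0,-0.4],
    [-15,0,-0.5],
    [-18,0,-0.6],
    [-21,0,-0.7],
    [-24,0,-0.8]
  ],
  "jaw": [255,255,255,255,255,255,255,255]
}}

```text
clock: 21.35
ee_pos: [0.4693, -0.2069, 0.1117]
ee_rot: [-0.0, 0.775, -0.632, 0.001]
wrist_force: [-1.5, -2.3, 11.9]
opening: 0.0228
```

Run:
```python
from h import *
go([.4514,-.1216,.115],-78.3)
import st
```

```text
t 21.35 tcp [ 0.4693 -0.2069  0.1117] yaw -78.44 zaxis [ 0.0028 -0.0011 -1.    ] F [-1.5 -2.3 11.9] open 0.0228
offset [-87.1   0.4  -3.5] turn [-0.0025 -0.0017 -0.0025]
strip y -10.1 mm, across 0.2 mm, N=15.3
```

Emit:
{"fn": "apply_moves", "kwargs": {
  "turn": [
    [0,0,0],
    [0,0,0],
    [0,0,0],
    [0,0,0],
    [0,0,0],
    [0,0,0],
    [0,0,0],
    [0,0,0]
  ],
  "offset": [
    [-3,0,-0.1],
    [-6,0,-0.2],
    [-9,0,-0.3],
    [-12,0,-0.4],
    [-15,0,-0.5],
    [-18,0,-0.6],
    [-21,0,-0.7],
    [-24,0,-0.85]
  ],
  "jaw": [255,255,255,255,255,255,255,255]
}}

```text
clock: 22.15
ee_pos: [0.4645, -0.1833, 0.1126]
ee_rot: [-0.001, 0.775, -0.632, 0.002]
wrist_force: [-0.7, -2.2, 10.9]
opening: 0.023
```

Emit:
{"fn": "apply_moves", "kwargs": {
  "turn": [
    [0,0,0],
    [0,0,0],
    [0,0,0],
    [0,0,0],
    [0,0,0],
    [0,0,0],
    [0,0,0],
    [0,0,0]
  ],
  "offset": [
    [-3,0,-0.1],
    [-6,0,-0.2],
    [-9,0,-0.3],
    [-12,0,-0.4],
    [-15,0,-0.5],
    [-18,0,-0.6],
    [-21,0,-0.7],
    [-24,0,-0.85]
  ],
  "jaw": [255,255,255,255,255,255,255,255]
}}

```text
clock: 22.95
ee_pos: [0.4598, -0.1597, 0.1134]
ee_rot: [-0.001, 0.775, -0.632, 0.002]
wrist_force: [-1.2, -0.5, 11.9]
opening: 0.0232
```

Emit:
{"fn": "apply_moves", "kwargs": {
  "turn": [
    [0,0,0],
    [0,0,0],
    [0,0,0],
    [0,0,0],
    [0,0,0],
    [0,0,0],
    [0,0,0],
    [0,0,0]
  ],
  "offset": [
    [-3,0,-0.1],
    [-6,0,-0.2],
    [-9,0,-0.3],
    [-12,0,-0.4],
    [-15,0,-0.5],
    [-18,0,-0.6],
    [-21,0,-0.7],
    [-24,0,-0.85]
  ],
  "jaw": [255,255,255,255,255,255,255,255]
}}

```text
clock: 23.75
ee_pos: [0.455, -0.136, 0.1142]
ee_rot: [-0.001, 0.775, -0.632, 0.001]
wrist_force: [0.1, 0.1, 10.3]
opening: 0.0234
```

Run:
```python
from h import *
go([.4514,-.1216,.115],-78.3)
import st
```

```text
t 23.75 tcp [ 0.455  -0.136   0.1142] yaw -78.44 zaxis [ 3.4e-03 -4.0e-04 -1.0e+00] F [ 0.1  0.1 10.3] open 0.0234
offset [-14.8   0.6  -0.8] turn [-0.0032 -0.001  -0.0025]
strip y 62.1 mm, across 0.6 mm, N=13.7
```

Emit:
{"fn": "apply_moves", "kwargs": {
  "turn": [
    [0,0,0],
    [0,0,0],
    [0,0,0],
    [0,0,0],
    [0,0,0],
    [0,0,0],
    [0,0,0]
  ],
  "offset": [
    [-3,0,-0.1],
    [-6,0,-0.2],
    [-9,0,-0.2],
    [-12,0,-0.3],
    [-15,0,-0.4],
    [-18,0,-0.5],
    [-18,0,-0.5]
  ],
  "jaw": [255,255,255,255,255,255,255]
}}

```text
clock: 24.45
ee_pos: [0.4515, -0.1183, 0.1148]
ee_rot: [-0.001, 0.775, -0.632, 0.002]
wrist_force: [1.0, -0.5, 11.9]
opening: 0.0232
```

Emit:
{"fn": "apply_moves", "kwargs": {
  "turn": [
    [0,0,0],
    [0,0,0],
    [0,0,0],
    [0,0,0],
    [0,0,0],
    [0,0,0]
  ],
  "offset": [
    [0,0,-3],
    [0,0,-12],
    [0,0,-30],
    [0,0,-60],
    [0,0,-75],
    [0,0,-75]
  ],
  "jaw": [255,255,255,255,255,255]
}}

```text
clock: 25.05
ee_pos: [0.4512, -0.1185, 0.1903]
ee_rot: [-0.001, 0.775, -0.632, 0.002]
wrist_force: [0.1, -0.1, -4.0]
opening: 0.0233
```

Run:
```python
from h import *
go([.5343,.1752,.19],16)
im=imaging.get_image('scene')[:,:,::-1]; cv2.imwrite('pics/s6.png',im)
im=im[80:210,200:320]
cv2.imwrite('pics/s6z.png',cv2.resize(im,None,fx=4.5,fy=4.5,interpolation=cv2.INTER_CUBIC))
```

```text
t 25.05 tcp [ 0.4512 -0.1185  0.1903] yaw -78.44 zaxis [ 3.7e-03 -5.0e-04 -1.0e+00] F [ 0.1 -0.1 -4. ] open 0.0233
offset [-271.1 -140.3    0.5] turn [-0.0017 -0.0038 -1.6482]
```

View pics/s6z.png

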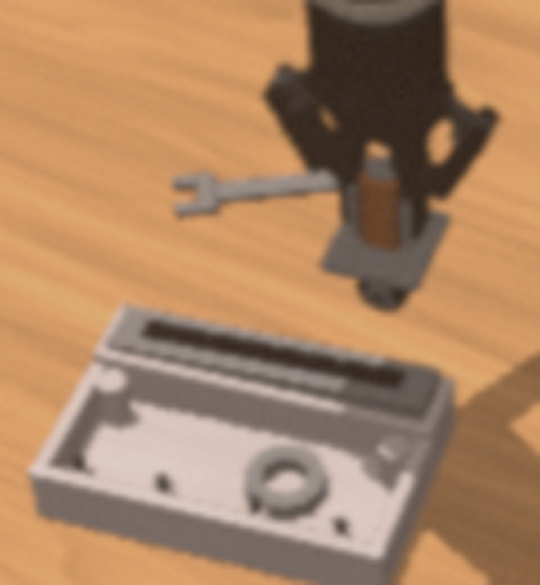

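The strip now looks uniformly thin and flat, and the roller hangs straight. Now back to the cradle.

Emit:
{"fn": "apply_moves", "kwargs": {
  "turn": [
    [0,0,-0.14],
    [0,0,-0.28],
    [0,0,-0.42],
    [0,0,-0.56],
    [0,0,-0.7],
    [0,0,-0.84],
    [0,0,-0.98],
    [0,0,-1.12]
  ],
  "offset": [
    [-10,-5,0],
    [-30,-15,0],
    [-55,-28,0],
    [-83,-43,0],
    [-111,-57,0],
    [-139,-72,0],
    [-167,-86,0],
    [-195,-101,0]
  ],
  "jaw": [255,255,255,255,255,255,255,255]
}}

```text
clock: 25.9
ee_pos: [0.51, 0.0943, 0.1865]
ee_rot: [0.0, 0.993, -0.121, -0.001]
wrist_force: [0.3, -0.8, -3.6]
opening: 0.023
```

Run:
```python
from h import *
go([.5343,.1752,.17],16)
```

```text
t 25.9 tcp [0.51   0.0943 0.1865] yaw -13.93 zaxis [-1.3e-03  1.0e-04 -1.0e+00] F [ 0.3 -0.8 -3.6] open 0.023
offset [  4.1 -84.4  16.5] turn [-1.000e-04  1.300e-03 -5.224e-01]
```

Emit:
{"fn": "apply_moves", "kwargs": {
  "turn": [
    [0,0,-0.14],
    [0,0,-0.28],
    [0,0,-0.42],
    [0,0,-0.522],
    [0,0,-0.522],
    [0,0,-0.522],
    [0,0,-0.522]
  ],
  "offset": [
    [1,-22,4],
    [2,-44,8],
    [3,-64,12],
    [4,-80,16],
    [4,-84.4,16],
    [4,-84.4,16],
    [4,-84.4,16]
  ],
  "jaw": [255,255,255,255,255,255,255]
}}

```text
clock: 26.6
ee_pos: [0.5349, 0.1733, 0.1721]
ee_rot: [-0.0, 0.991, 0.135, 0.0]
wrist_force: [-0.0, -0.4, -3.4]
opening: 0.023
```

Run:
```python
from h import *
go([.5343,.1752,.13],16)
```

```text
t 26.6 tcp [0.5349 0.1733 0.1721] yaw 15.5 zaxis [ 2.e-04  0.e+00 -1.e+00] F [-0.  -0.4 -3.4] open 0.023
offset [-0.  -2.  42.1] turn [ 0.     -0.0002 -0.0087]
```

Emit:
{"fn": "apply_moves", "kwargs": {
  "turn": [
    [0,0,-0.009],
    [0,0,-0.009],
    [0,0,-0.009],
    [0,0,-0.009],
    [0,0,-0.009]
  ],
  "offset": [
    [0,-2,15],
    [0,-2,35],
    [0,-2,52],
    [0,-2,52],
    [0,-2,52]
  ],
  "jaw": [255,255,255,255,255]
}}

```text
clock: 27.1
ee_pos: [0.5345, 0.1756, 0.1204]
ee_rot: [-0.0, 0.99, 0.14, 0.0]
wrist_force: [-0.1, -0.1, -2.8]
opening: 0.023
```

Run:
```python
from h import *
go([.5343,.1752,.07],16)
im=imaging.get_image('scene')[:,:,::-1]; cv2.imwrite('pics/s7.png',im)
im=im[180:270,325:415]
cv2.imwrite('pics/s7z.png',cv2.resize(im,None,fx=6,fy=6,interpolation=cv2.INTER_CUBIC))
```

```text
t 27.1 tcp [0.5345 0.1756 0.1204] yaw 16.13 zaxis [ 3.e-04  3.e-04 -1.e+00] F [-0.1 -0.1 -2.8] open 0.023
offset [-0.3  0.3 50.4] turn [-0.0002 -0.0004  0.0023]
```

View pics/s7z.png

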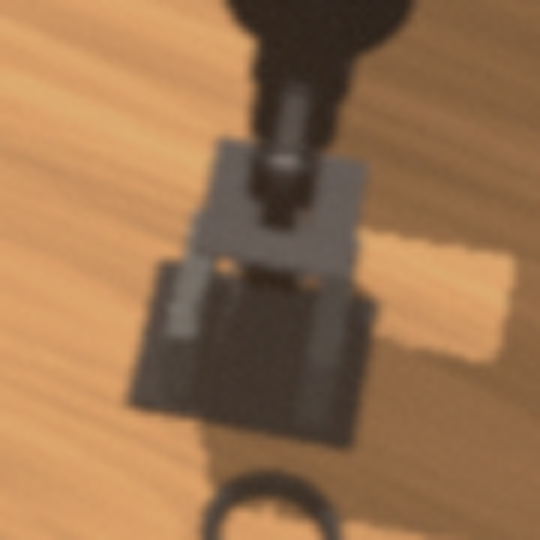

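The wheel is centred between the cheeks, so I'll lower it by feel.

Emit:
{"fn": "apply_moves", "kwargs": {
  "turn": [
    [0,0,0],
    [0,0,0],
    [0,0,0],
    [0,0,0]
  ],
  "offset": [
    [0,0,8],
    [0,0,16],
    [0,0,22],
    [0,0,22]
  ],
  "jaw": [255,255,255,255]
}}

```text
clock: 27.55
ee_pos: [0.5341, 0.1757, 0.0973]
ee_rot: [-0.0, 0.99, 0.141, -0.0]
wrist_force: [-0.4, -0.3, -4.0]
opening: 0.0233
```

Emit:
{"fn": "apply_moves", "kwargs": {
  "turn": [
    [0,0,0],
    [0,0,0],
    [0,0,0],
    [0,0,0],
    [0,0,0]
  ],
  "offset": [
    [0,0,8],
    [0,0,16],
    [0,0,24],
    [0,0,28],
    [0,0,28]
  ],
  "jaw": [255,255,255,255,255]
}}

```text
clock: 28.05
ee_pos: [0.5343, 0.1757, 0.0697]
ee_rot: [-0.0, 0.99, 0.141, -0.0]
wrist_force: [-0.3, 1.2, -2.7]
opening: 0.0235
```

Emit:
{"fn": "apply_moves", "kwargs": {
  "turn": [
    [0,0,0],
    [0,0,0],
    [0,0,0]
  ],
  "offset": [
    [0,0,1],
    [0,0,2],
    [0,0,2]
  ],
  "jaw": [255,255,255]
}}

```text
clock: 28.35
ee_pos: [0.5347, 0.1758, 0.0687]
ee_rot: [-0.0, 0.99, 0.141, 0.001]
wrist_force: [0.8, 0.8, -3.2]
opening: 0.0232
```

Emit:
{"fn": "apply_moves", "kwargs": {
  "turn": [
    [0,0,0],
    [0,0,0],
    [0,0,0]
  ],
  "offset": [
    [0,0,1],
    [0,0,1],
    [0,0,1]
  ],
  "jaw": [255,255,255]
}}

```text
clock: 28.65
ee_pos: [0.5347, 0.1758, 0.0676]
ee_rot: [-0.0, 0.99, 0.141, 0.0]
wrist_force: [0.1, 0.2, -3.5]
opening: 0.0233
```

Run:
```python
from h import *
go([.5343,.1752,.066],16)
```

```text
t 28.65 tcp [0.5347 0.1758 0.0676] yaw 16.16 zaxis [ 9.e-04  4.e-04 -1.e+00] F [ 0.1  0.2 -3.5] open 0.0233
offset [-0.5  0.5  1.6] turn [-0.0002 -0.001   0.0028]
```

Emit:
{"fn": "apply_moves", "kwargs": {
  "turn": [
    [0,0,0],
    [0,0,0],
    [0,0,0]
  ],
  "offset": [
    [0,0,0.7],
    [0,0,1.2],
    [0,0,1.2]
  ],
  "jaw": [255,255,255]
}}

```text
clock: 28.95
ee_pos: [0.5346, 0.1758, 0.0662]
ee_rot: [-0.0, 0.99, 0.141, 0.0]
wrist_force: [-0.3, -0.1, -2.3]
opening: 0.0226
```

Emit:
{"fn": "apply_moves", "kwargs": {
  "turn": [
    [0,0,0],
    [0,0,0],
    [0,0,0]
  ],
  "offset": [
    [0,0,0.5],
    [0,0,0.5],
    [0,0,0.5]
  ],
  "jaw": [255,255,255]
}}

```text
clock: 29.25
ee_pos: [0.5347, 0.1758, 0.0661]
ee_rot: [-0.0, 0.99, 0.141, 0.001]
wrist_force: [-2.4, -0.1, 1.5]
opening: 0.0229
```

Emit:
{"fn": "apply_moves", "kwargs": {
  "turn": [
    [0,0,0],
    [0,0,0],
    [0,0,0],
    [0,0,0],
    [0,0,0],
    [0,0,0],
    [0,0,0],
    [0,0,0]
  ],
  "offset": [
    [0,0,0],
    [0,0,0],
    [0,0,0],
    [0,0,0],
    [0,0,0],
    [0,0,0],
    [0,0,0],
    [0,0,0]
  ],
  "jaw": [200,160,100,40,0,0,0,0]
}}

```text
clock: 30.05
ee_pos: [0.5347, 0.1758, 0.0658]
ee_rot: [-0.0, 0.99, 0.141, 0.0]
wrist_force: [-0.5, -0.6, -0.4]
opening: 0.0854
```

Run:
```python
from h import *
go([.5343,.1752,.20],16)
im=imaging.get_image('scene')[:,:,::-1]; cv2.imwrite('pics/s8.png',im)
im=im[180:270,325:415]
cv2.imwrite('pics/s8z.png',cv2.resize(im,None,fx=6,fy=6,interpolation=cv2.INTER_CUBIC))
```

```text
t 30.05 tcp [0.5347 0.1758 0.0658] yaw 16.16 zaxis [ 8.e-04  5.e-04 -1.e+00] F [-0.5 -0.6 -0.4] open 0.0854
offset [  -0.4    0.5 -134.2] turn [-0.0002 -0.0009  0.0028]
```

View pics/s8z.png

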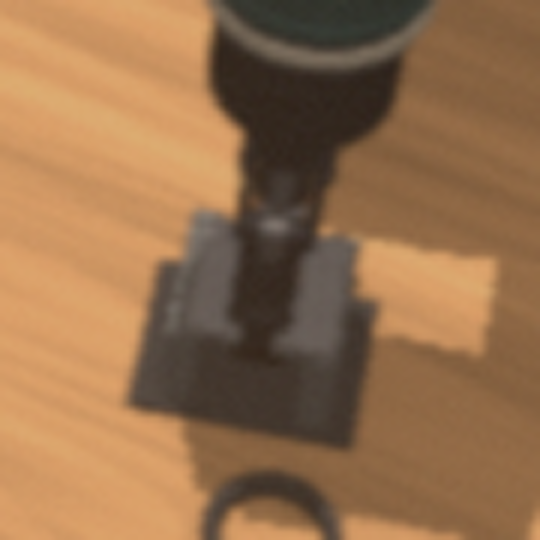

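Fingers open, crown lying on the cheeks. Now up, then sideways clear so I can look.

Emit:
{"fn": "apply_moves", "kwargs": {
  "turn": [
    [0,0,0],
    [0,0,0],
    [0,0,0],
    [0,0,0],
    [0,0,0],
    [0,0,0],
    [0,0,0]
  ],
  "offset": [
    [0,0,-10],
    [0,0,-35],
    [0,0,-70],
    [0,0,-105],
    [0,0,-140],
    [0,0,-170],
    [0,0,-170]
  ],
  "jaw": [0,0,0,0,0,0,0]
}}

```text
clock: 30.8
ee_pos: [0.5356, 0.176, 0.2415]
ee_rot: [-0.001, 0.99, 0.141, 0.004]
wrist_force: [0.4, 0.3, 0.6]
opening: 0.0853
```

Emit:
{"fn": "apply_moves", "kwargs": {
  "turn": [
    [0,0,0],
    [0,0,0],
    [0,0,0],
    [0,0,0],
    [0,0,0],
    [0,0,0],
    [0,0,0]
  ],
  "offset": [
    [0,-20,0],
    [0,-55,0],
    [0,-95,0],
    [0,-135,0],
    [0,-170,0],
    [0,-200,0],
    [0,-200,0]
  ],
  "jaw": [0,0,0,0,0,0,0]
}}

```text
clock: 31.5
ee_pos: [0.4775, 0.3705, 0.2355]
ee_rot: [-0.0, 0.99, 0.142, 0.0]
wrist_force: [-1.0, -0.6, -0.3]
opening: 0.0857
```

Run:
```python
from h import *
go([.5343,.1752,.20],16)
a=imaging.get_image('scene')[:,:,::-1]; b=imaging.get_image('top')[:,:,::-1]; cv2.imwrite('pics/s9.png',a); cv2.imwrite('pics/t9.png',b)
f=lambda im,u,v,w,h,s:cv2.resize(im[v:v+h,u:u+w],(w*s,h*s),interpolation=cv2.INTER_CUBIC)
cv2.imwrite('pics/f1.png',np.vstack([f(a,200,140,200,70,4),f(a,300,195,200,75,4)]))
cv2.imwrite('pics/f2.png',f(b,230,160,210,90,3))
```

```text
t 31.5 tcp [0.4775 0.3705 0.2355] yaw 16.32 zaxis [-0.e+00  6.e-04 -1.e+00] F [-1.  -0.6 -0.3] open 0.0857
offset [ -0.4 203.4  35.4] turn [-0.0006 -0.0001  0.0057]
```

View pics/f1.png

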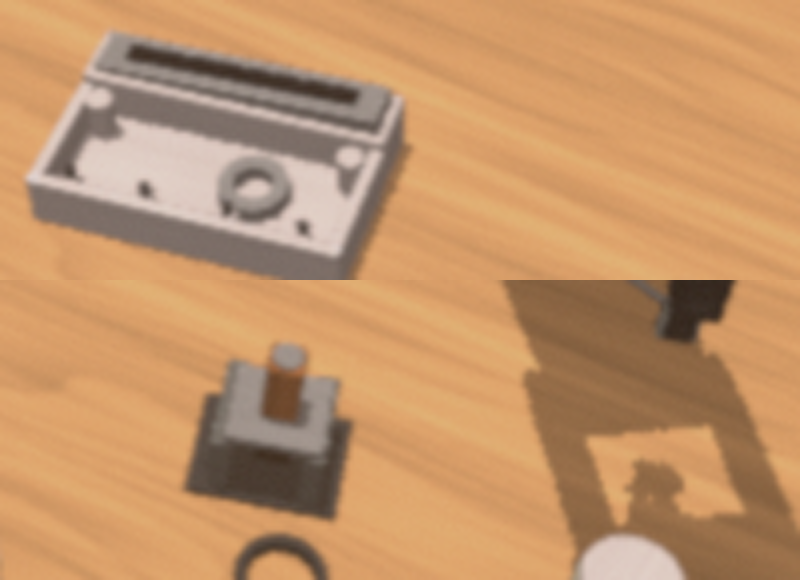

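View pics/f2.png

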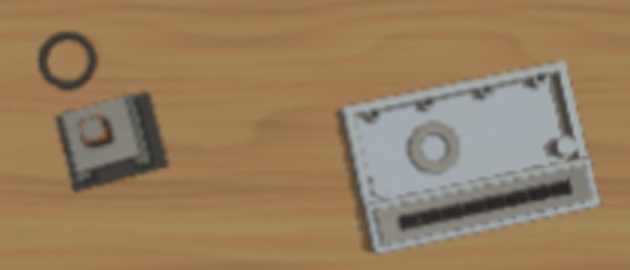

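View pics/s9.png

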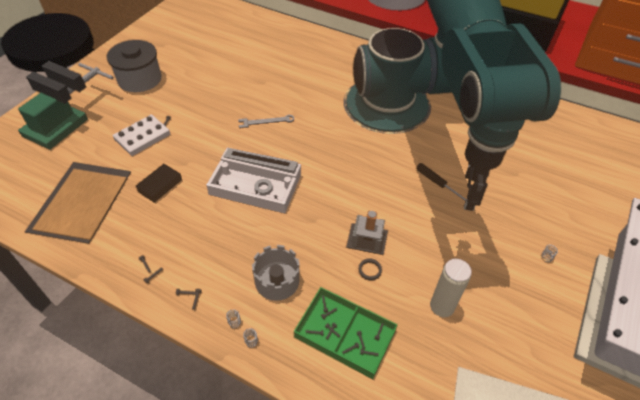

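The final views show the roller upright in its cradle, with the button at about (372,214) as at the start. The strip is even and nothing else has moved.

```bash
python3 -c "
from rig import workorder
print(workorder.job_done())"
```

```text
the job is handed in; nothing more can be done
None
```

I rolled the whole strip with the hand roller, stood it back in its cradle, and handed the job in at about 31.5 s. The hand-in gave no verdict.

- **Rolling:** I set the wheel down on link 7 and pressed it in by feel. Then I rolled to link 0 and back again as a second pass. Once the wheel was rolling, every wheel force reading was about 12 to 15 N. I only read the force at the end of each move, so brief peaks where the wheel met a link's edge were not seen directly.
- **Strip seating:** Over the second pass the wheel followed one straight line, sloping about 0.035 rad, at steady force. That fits every link being seated. In the last pictures the strip looks even, but they cannot show sub-millimetre height.
- **Roller:** It went back down on the same spot to within about 1 mm, with its button at the same pixel (372, 214) as at the start.
- **Other things:** I compared the first and last pictures by eye, and nothing else appeared to have moved.
- **Disagreement:** The two cameras differed by 5 to 8 mm in y. I corrected for this using the arm's known position and the views of the wheel above the strip.

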